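# Load the spring scale to the limit fork

### The job

Take steel weights from the sloped rack and set them gently, upright and wholly on the scale's pan, until the pan's pointer comes to rest between the two jaws of the limit fork. Leave the weights you do not need in their pockets, do not shift the fork, and leave the jar, flask and tube rack alone.

Things in the scene. Friction and masses are not known exactly. Their poses are not given: they have to be found in the camera images.
- w1: one of four identical plain steel weights, nominally 350 g (true to within 8 %): a cylinder 34 mm across and 44 mm high with a neck and a knob (24 mm across) on top, 60 mm high in all. Origin: centre of its flat underside; z runs up its axis to the knob. Starts in a pocket of the sloped rack, its underside on the sloping floor, its axis leaning with the rack
- w2: one of four identical plain steel weights, nominally 350 g (true to within 8 %): a cylinder 34 mm across and 44 mm high with a neck and a knob (24 mm across) on top, 60 mm high in all. Origin: centre of its flat underside; z runs up its axis to the knob. Starts in a pocket of the sloped rack, its underside on the sloping floor, its axis leaning with the rack
- w3: one of four identical plain steel weights, nominally 350 g (true to within 8 %): a cylinder 34 mm across and 44 mm high with a neck and a knob (24 mm across) on top, 60 mm high in all. Origin: centre of its flat underside; z runs up its axis to the knob. Starts in a pocket of the sloped rack, its underside on the sloping floor, its axis leaning with the rack
- w4: one of four identical plain steel weights, nominally 350 g (true to within 8 %): a cylinder 34 mm across and 44 mm high with a neck and a knob (24 mm across) on top, 60 mm high in all. Origin: centre of its flat underside; z runs up its axis to the knob. Starts in a pocket of the sloped rack, its underside on the sloping floor, its axis leaning with the rack
- rack: fixed white rack, foot 90 (x) by 296 mm (y). Its tray slopes 0.52 rad (30 deg): four pockets along y, 72 mm apart, a weight in each (about 38 mm between weights). The knobs lean to the rack's +x side: a weight's z axis is about (0.50, 0, 0.86) in the rack's frame. Pocket walls and dividers rise 14 mm above the pocket floor along the weight's axis. Origin: centre of its foot, on the bench
- scale: fixed spring scale: white base 150 mm (x) by 160 mm (y), 45 mm high; round aluminium pan above it; at its -y side an aluminium column (20 by 22 mm, centre at y = -125 mm, 145 mm high) that carries the limit fork. Origin: centre of the base's underside, on the bench
- pan_top (a point): centre of the upper face of the scale pan: a flat disc 160 mm across, 5 mm thick, without rim, 120 mm above the bench when empty. It sinks straight down under load and stays level wherever the load stands
- scale_pan (a joint): how far the pan has sunk from empty, m (0 empty, grows downwards, stop at 0.058). The spring gives 245 N/m: one nominal weight sinks the pan by 14 mm; it settles within about 0.5 s
- pointer (a point): tip of the pan's pointer, a thin bright blade 2 mm thick and 12 mm wide that sticks out of the pan's rim to the scale's -y side (110 mm from the pan's centre) and sinks with the pan; 117 mm above the bench when the pan is empty
- fork (a point): middle of the gap of the dark limit fork on the column: two flat jaws one above the other, 20 mm clear between them, reaching y = -90 to -120 mm of the scale. Set at another height each time, 14 to 44 mm below the empty pointer; it stays by friction. One to three weights bring the pointer between the jaws
- jar: bystander: brown glass jar with a black cap, 60 mm across, 84 mm high. Origin: centre of its underside
- flask: bystander: conical glass flask with a stopper, foot 72 mm across, 104 mm high. Origin: centre of its underside
- tube_rack: bystander: orange rack with capped tubes, 56 by 124 mm, 81 mm high. Origin: centre of its underside

How it is judged (in metres and radians):
At the end, for the whole second after the job is handed in: The pan is at rest with the pointer's tip within 10 mm above or below the middle of the fork's gap; every weight either stands upright (within 0.12 rad) on the pan with its axis within 65 mm of the pan's centre, or is within 30 mm of where it started in the rack; all weights are at rest (z of pointer in the frame of fork between -0.01 and 0.01 m and velocity of joint scale_pan between -0.01 and 0.01 m/s and ((horizontal distance between w1 and pan_top below 0.065 m and z of w1 in the frame of pan_top between -0.006 and 0.008 m and angle between w1's own z axis and vertical below 0.12 rad) or distance of w1 from where it was at the start of the episode below 0.03 m) and ((horizontal distance between w2 and pan_top below 0.065 m and z of w2 in the frame of pan_top between -0.006 and 0.008 m and angle between w2's own z axis and vertical below 0.12 rad) or distance of w2 from where it was at the start of the episode below 0.03 m) and ((horizontal distance between w3 and pan_top below 0.065 m and z of w3 in the frame of pan_top between -0.006 and 0.008 m and angle between w3's own z axis and vertical below 0.12 rad) or distance of w3 from where it was at the start of the episode below 0.03 m) and ((horizontal distance between w4 and pan_top below 0.065 m and z of w4 in the frame of pan_top between -0.006 and 0.008 m and angle between w4's own z axis and vertical below 0.12 rad) or distance of w4 from where it was at the start of the episode below 0.03 m) and linear speed of each of w1, w2, w3, w4 below 0.02 m/s); the robot touches nothing.
It fails at once if the brown jar is pushed away or tipped (distance of jar from where it was at the start of the episode above 0.03 m or angle between jar's own z axis and vertical above 0.35 rad).
It fails at once if the glass flask is pushed away or tipped (distance of flask from where it was at the start of the episode above 0.03 m or angle between flask's own z axis and vertical above 0.35 rad).
It fails at once if the tube rack is pushed away or tipped (distance of tube_rack from where it was at the start of the episode above 0.03 m or angle between tube_rack's own z axis and vertical above 0.35 rad).
It fails at once if the limit fork is shifted by more than 4 mm (distance of fork from where it was at the start of the episode above 0.004 m).
It fails at once if a weight is dropped or slammed on the pan (the pan is driven down faster than 0.4 m/s) (velocity of joint scale_pan above 0.4 m/s).
It also fails if it takes over 70 s, if anything falls off the work surface, if the arm or the gripper's body presses on something with over 40 N, if the wrist force passes 120 N, or if a joint passes its speed limit or range.

### The arm

A 6-joint arm with a two-finger parallel gripper is mounted at the origin on the work surface. World frame = base frame: x ahead of the robot, y to its left, z up, the work surface at z = 0. Lengths are in mm, angles in degrees, forces in N, time in s.
With the tool pointing down it reaches from about 300 to 850 mm from the base axis. Payload 4.2 kg.
Tool frame: the origin (TCP) lies midway between the tips of the shut fingers; the grasp point (between the pads) lies 19 mm behind it; z points along the fingers, y is the line along which they close (so a half turn about z gives the same grasp; the last joint's range is limited). The gripper opens to 91 mm and grips with 3 to 60 N. Pads are 32 mm wide; open, the fingers measure 118 mm over their backs; the gripper's body (76 mm by 178 mm) begins 60 mm behind the grasp point.
Start: joints at [75.974, 18.312, 89.639, -0, 72.044, -1.146], TCP at [128.175, 560.548, 213.976] pointing down, gripper open.
Joint ranges: [-177.97, 177.97], [-48.28, 115.42], [12.27, 149.76], [-77.06, 257.06], [2.81, 150.46], [-146.56, 146.56]. Speed limits (degrees/s): [147.25, 147.25, 180, 180, 180, 180].

### API

Orientations are given as [roll, pitch, yaw] about the fixed x, y, z axes, in that order (R = Rz(yaw) Ry(pitch) Rx(roll)).
In Python, from workcell import env gives the robot as it stands.
- The arm moves only by the tool inch_along, called after "Request:" as name(argument=value, ...), one argument or row to a line, values as JSON. Schema: {"type":"object","properties":{"plan":{"type":"object","properties":{"x":{"type":"array","items":{"type":"number"},"minItems":1,"maxItems":8},"y":{"type":"array","items":{"type":"number"},"minItems":1,"maxItems":8},"z":{"type":"array","items":{"type":"number"},"minItems":1,"maxItems":8},"rx":{"type":"array","items":{"type":"number"},"minItems":1,"maxItems":8},"ry":{"type":"array","items":{"type":"number"},"minItems":1,"maxItems":8},"rz":{"type":"array","items":{"type":"number"},"minItems":1,"maxItems":8}},"additionalProperties":false,"required":["x","y","z","rx","ry","rz"]},"jaw":{"type":"number"},"clamp_n":{"type":"number"},"only":{"type":"string"},"quiet":{"type":"boolean"},"lines":{"type":"string"}},"required":["plan"],"additionalProperties":false}. plan is an object with one list for each field, all of the same length, 1 to 8, a row being the entries at one place: x, y, z (the shift in mm), rx, ry, rz (a rotation vector in degrees); each row shifts and turns the commanded pose from where the row before left it, along the tool's axes as they then stand; what a row does not reach is not made up. A row lasts 1/10 s, in which the tool goes at most 50 mm and 8.59 degrees, less where a joint would pass 70% of its speed; a pose out of reach is approached as far as the arm can. jaw is the finger opening in mm, set as the call begins (left out keeps the last). The fingers move at their own pace and stop on an object; clamp_n is the grip in N (left out, the last holds). Time passes only in rows, so rows that do not move let the fingers close. The tool returns the time, the measured TCP pose, the force, the opening and the grip force at its end. only (a regular expression) keeps the lines of the reply that match it, lines (a string "A,B") keeps lines A to B, and quiet returns only ok. Input that does not fit is refused with a message, and nothing moves.
- env.state(): the state, without advancing time (a new reading comes with each control period).
- env.grab_frame(name): name is "side" or "top" or "wrist"; returns the picture (400x640x3 uint8, blue, green, red); there is no depth.
- env.camera_model(name): a dict with "fx", "fy", "cx", "cy" (pixels), "T" (4x4, takes a point from camera to world coordinates). Camera axes: x right, y up, looking along -z (the intrinsics and any distortion apply to the point x, -y, -z); pixel columns grow to the right and rows downward; lengths in mm; the calibration is good to about 2 mm. The wrist camera is an equidistant fisheye: a pixel r from the principal point sees the ray r / f radians off the axis. A picture is of the moment at which its call begins: read the wrist's pose just before it. camera_model takes no time and is no camera call; for the wrist camera it gives the pose at the moment of the call.
- env.job_done(): hands the job in; it is judged then, once.
The state is a dict: "time_s": time; "qpos": joint angles; "qvel": joint speeds; "effort": joint torques, N m; "ee_pos": TCP position; "ee_rot": TCP orientation; "force": force on the tool from outside, world axes, zero at the start; "torque": the same for the moment, N m; "gripper_width": finger opening in mm; "gripper_force": force on a finger pad.
Only numpy, scipy, OpenCV 4.12 (cv2) and the standard library are available. Lean on these libraries where they do the work, as an engineer would, in place of code of your own. Each camera call takes 0.05 s, during which the arm holds its last target. There are 200 camera calls.

## Working session

There is one attempt and no reset: what is moved stays moved. The work goes in short steps, Python scripts to look and compute and a tool call to move; the robot and the scene stay as the last step left them, time stands still between calls to the robot, and variables do not carry over. Pictures are saved under pics/ and viewed, at most 10 in all, crops included, and the job is handed in when it is done.

```bash
ls; mkdir -p pics; python3 - <<'E'
from workcell import env
import cv2,numpy as np
for n in ["side","top"]:
    im=env.grab_frame(n); cv2.imwrite(f"pics/{n}0.png",im); m=env.camera_model(n)
    print(n,{k:np.round(v,3).tolist() if not isinstance(v,str) else v for k,v in m.items()})
s=env.state();print(s)
E
```

```text
pics
workcell.py
side {'fx': 510.416, 'fy': 510.416, 'cx': 324.97, 'cy': 197.068, 'T': [[0.852, 0.289, -0.437, 104.509], [-0.524, 0.5, -0.69, -830.245], [0.02, 0.816, 0.577, 775.496], [0.0, 0.0, 0.0, 1.0]]}
top {'fx': 362.91, 'fy': 362.91, 'cx': 323.006, 'cy': 199.04, 'T': [[-0.028, 0.993, -0.114, 550.839], [-0.999, -0.026, 0.021, 2.385], [0.018, 0.114, 0.993, 858.061], [0.0, 0.0, 0.0, 1.0]]}
{'time_s': 0.1, 'qpos': array([ 7.59749634e+01,  1.83475285e+01,  8.96970926e+01, -7.85617753e-04,
        7.20414650e+01, -1.14599113e+00]), 'qvel': array([-0.02841431, -0.1247296 , -0.14172542, -0.01306361, -0.01036159,
        0.02629414]), 'effort': array([ 1.27937725e-03, -4.13334489e+01, -2.32512671e+01,  7.27907941e-02,
        4.22061933e-02, -7.30366764e-05]), 'ee_pos': array([128.06667634, 560.12765365, 213.224581  ]), 'ee_rot': array([-1.79913916e+02, -9.74892496e-04,  1.67121197e+02]), 'force': array([ 0.10897308, -0.2520903 , -0.52950169]), 'torque': array([0.0312136 , 0.0168862 , 0.04457696]), 'gripper_force': 0.0, 'gripper_width': 91.39576555704969}
```

View pics/side0.png

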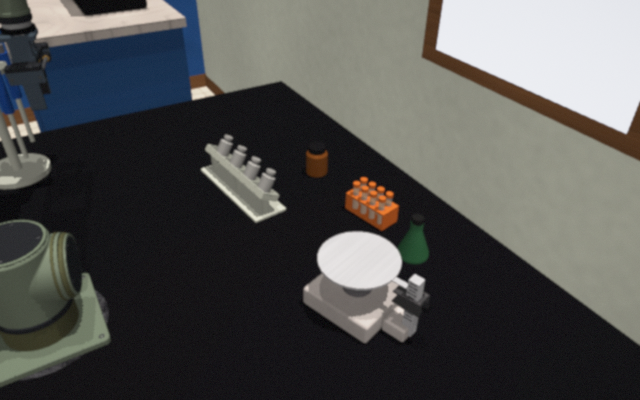

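View pics/top0.png

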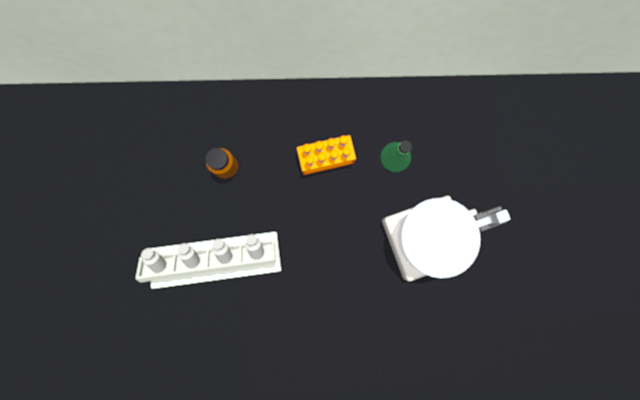

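The side view shows the rack around (240,180), knobs at about (226,139), (239,151), (254,163), (268,178), the pan at (360,258) and the fork near (410,295). The top view shows knobs at about (149,254), (185,250), (219,246), (252,241), and the pan at (440,238). I'll enlarge the rack and fork.

```bash
cat > h.py <<'E'
import numpy as np, cv2
from workcell import env
def ray(n,u,v,m=None):
    m=m or env.camera_model(n); a,b=(u-m["cx"])/m["fx"],(v-m["cy"])/m["fy"]
    if n=="wrist":
        r=np.hypot(a,b); k=np.sin(r)/r if r>1e-9 else 1; d=np.array([a*k,-b*k,-np.cos(r)])
    else: d=np.array([a,-b,-1.])
    T=np.array(m["T"]); d=T[:3,:3]@d; return T[:3,3],d/np.linalg.norm(d)
def plane(n,u,v,z,m=None):
    o,d=ray(n,u,v,m); return o+d*(z-o[2])/d[2]
def tri(rs):
    A=sum(np.eye(3)-np.outer(d,d) for o,d in rs); b=sum((np.eye(3)-np.outer(d,d))@o for o,d in rs)
    p=np.linalg.solve(A,b); return p,max(np.linalg.norm(np.cross(p-o,d)) for o,d in rs)
def proj(n,p,m=None):
    m=m or env.camera_model(n); T=np.array(m["T"]); q=T[:3,:3].T@(np.asarray(p,float)-T[:3,3]); x,y,z=q[0],-q[1],-q[2]
    if n=="wrist":
        r=np.hypot(x,y); t=np.arctan2(r,z); x,y,z=x/r*t,y/r*t,1
    return np.array([m["cx"]+m["fx"]*x/z,m["cy"]+m["fy"]*y/z])
E
python3 - <<'E'
import cv2,numpy as np
from h import *
s=cv2.imread("pics/side0.png");t=cv2.imread("pics/top0.png")
A=cv2.resize(s[125:225,195:290],(380,400),interpolation=2); B=cv2.resize(s[230:345,300:435],None,fx=3,fy=3,interpolation=2)[:345]
C=cv2.resize(t[225:290,130:285],None,fx=5,fy=5,interpolation=2)[:,:775]
o=np.zeros((600,800,3),np.uint8); 
B=cv2.resize(s[230:345,300:435],(400,340),interpolation=2)
A=cv2.resize(s[130:220,195:290],(359,340),interpolation=2)  #3.778
C=C[:260] if 0 else cv2.resize(t[228:290,130:285],(650,260),interpolation=2) #4.194
o[:340,:359]=A;o[:340,400:800]=B;o[340:600,:650]=C
cv2.imwrite("pics/crop0.png",o)
for i,(a,b) in enumerate(zip([(149,254),(185,250),(219,246),(252,241)],[(226,139),(239,151),(254,163),(268,178)])):
    print(tri([ray("top",*a),ray("side",*b)]))
m=((t.min(2)>235)).astype(np.uint8); c=max(cv2.findContours(m[150:300,370:520],0,2)[0],key=cv2.contourArea); (u,v),ax,_=cv2.fitEllipse(cv2.convexHull(c)); print(u+370,v+150,ax,plane("top",u+370,v+150,120))
E
```

```text
(array([531.455111  , 349.63448858,  95.34827641]), np.float64(2.391998518315353))
(array([537.49385924, 276.88245421,  92.71040478]), np.float64(2.3582680036902497))
(array([545.43745873, 206.13526526,  91.14366851]), np.float64(0.4020324383146856))
(array([552.93572455, 139.88447872,  80.4927184 ]), np.float64(1.4968719074513552))
437.9787063598633 235.91307067871094 (77.69141387939453, 107.05765533447266) [ 553.6857092  -244.95161345  120.        ]
```

View pics/crop0.png

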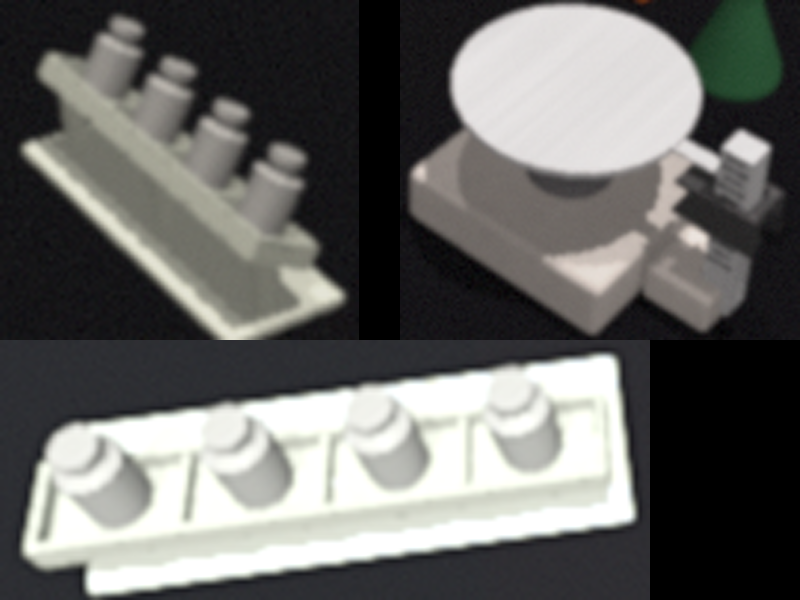

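The crop shows four weights in the tray. Knob tops are at about (126,27), (177,67), (231,107) and (288,151) in the side crop, and (74,448), (225,425), (369,406) and (508,388) in the top crop. The pan's pointer runs to the column at (745,145), with the dark fork at about (735,210). I'll refine the scale and fork next.

```bash
python3 - <<'E'
import cv2,numpy as np
from h import *
s=cv2.imread("pics/side0.png");t=cv2.imread("pics/top0.png")
S=[(126,27),(177,67),(231,107),(288,151)];T=[(74,448),(225,425),(369,406),(508,388)]
P=[]
for a,b in zip(S,T):
    p,e=tri([ray("side",195+a[0]/3.778-.4,130+a[1]/3.778-.4),ray("top",130+b[0]/4.194-.4,228+(b[1]-340)/4.194-.4)]); P.append(p);print(np.round(p,1),round(e,1))
P=np.array(P);d=(P[0]-P[3]);print("yaw",np.degrees(np.arctan2(-d[0],d[1])),np.linalg.norm(d)/3)
# pan: opened mask to drop the pointer, both views
E={}
for n,im,(x0,x1,y0,y1),th in [("top",t,(395,490,190,285),245),("side",s,(310,408,228,290),205)]:
    m=np.zeros(im.shape[:2],np.uint8); m[y0:y1,x0:x1]=(im[y0:y1,x0:x1].min(2)>th)
    m=cv2.morphologyEx(m,cv2.MORPH_OPEN,cv2.getStructuringElement(2,(25,25)))
    c=max(cv2.findContours(m,0,2)[0],key=cv2.contourArea); E[n]=cv2.fitEllipse(c); print(n,E[n],plane(n,*E[n][0],120))
print(tri([ray(n,*E[n][0]) for n in E]))
print("col top",tri([ray("top",503,216),ray("side",416,278)]),plane("top",503,216,145),plane("side",416,278,145))
A=cv2.resize(s[268:323,380:440],(480,440),interpolation=2); B=cv2.resize(t[195:240,470:515],(320,320),interpolation=2)
o=np.zeros((440,800,3),np.uint8);o[:,:480]=A;o[:320,480:]=B;cv2.imwrite("pics/crop1.png",o)
E
```

```text
[535.  348.9 102.1] 0.1
[543.4 276.2 102.7] 0.9
[551.  205.4 104.9] 0.5
[558.5 137.3 104.9] 0.3
yaw 6.333575885964578 70.98236145045527
top ((440.4459228515625, 237.53431701660156), (75.74108123779297, 78.58458709716797), 144.7279052734375) [ 550.26693973 -249.78572768  120.        ]
side ((359.1287841796875, 259.7672424316406), (53.80392074584961, 81.45957946777344), 95.28382873535156) [ 549.4426238  -255.18693683  120.        ]
(array([ 551.07576544, -251.57427861,  116.24390488]), np.float64(0.9421659525022928))
col top (array([ 589.6011965 , -368.13001375,  147.16572665]), np.float64(0.590768375520285)) [ 589.21817805 -368.887019    145.        ] [ 591.89906236 -366.69161921  145.        ]
```

View pics/crop1.png

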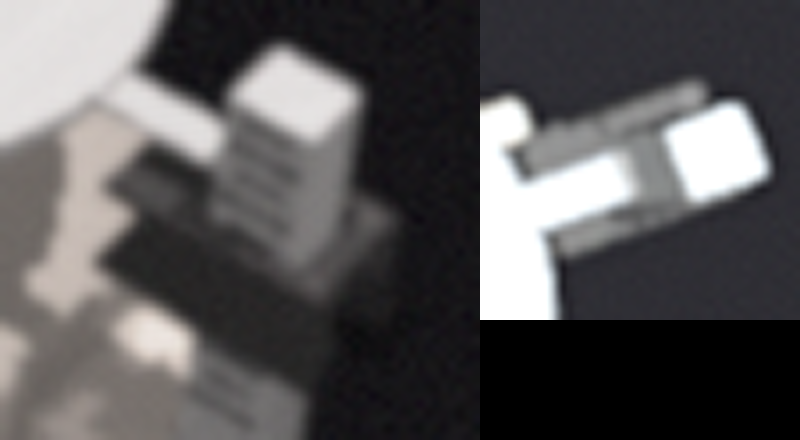

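```bash
python3 - <<'E'
import numpy as np
from h import *
c=np.array([550.5,-252]);y=np.array([-.322,.947]);x=np.array([.947,.322])
print("pointer tip 117",[np.round((proj("side",[*(c+x*a-y*110),117])-[380,268])*8) for a in(-6,6)])
for z in (120,110,100,90,80,70,60,50):
    r=[]
    for a,b in((-16,-90),(16,-90),(-16,-120),(-16,-145)):
        r.append(np.round((proj("side",[*(c+x*a+y*b),z])-[380,268])*8+4).astype(int).tolist())
    print(z,r)
print([np.round((proj("top",[*(c+x*a+y*b),90])-[470,195])*7.11+[484,4]) for a,b in((-16,-90),(16,-90),(-16,-145))])
E
```

```text
pointer tip 117 [array([208., 166.]), array([236., 137.])]
120 [[113, 143], [190, 67], [227, 207], [325, 261]]
110 [[109, 175], [186, 98], [222, 238], [320, 293]]
100 [[105, 206], [181, 129], [217, 270], [314, 325]]
90 [[100, 237], [176, 160], [212, 301], [308, 356]]
80 [[96, 267], [172, 191], [207, 332], [303, 387]]
70 [[92, 298], [167, 221], [202, 362], [297, 417]]
60 [[88, 327], [163, 250], [198, 392], [292, 447]]
50 [[84, 357], [159, 280], [193, 422], [286, 477]]
[array([544., 251.]), array([502., 151.]), array([711., 187.])]
```

```bash
cat >> h.py <<'E'
from scipy.spatial.transform import Rotation as Ro
def need(p,R=None,s=None):
    s=s or env.state(); C=Ro.from_euler("xyz",s["ee_rot"],degrees=True)
    print("t",s["time_s"],"pos",np.round(s["ee_pos"],1),"tool shift",np.round(C.inv().apply(np.asarray(p)-s["ee_pos"]),1))
    if R is not None: print("turn",np.round((C.inv()*R).as_rotvec(degrees=True),2))
yr=np.radians(6.3)
ry=np.array([-np.sin(yr),np.cos(yr),0]); rx=np.array([np.cos(yr),np.sin(yr),0])
a=.5*rx+np.array([0,0,.866])
Rg=Ro.from_matrix(np.c_[np.cross(ry,-a),ry,-a])
Rd=Ro.from_matrix(np.c_[-rx,ry,[0,0,-1]])
E
python3 - <<'E'
from h import *
P=np.array([558.5,137.3,103.6]); print(P+60*a,P+25*a,P-43*a)
need(P+60*a,Rd); print((Rd.inv()*Rg).as_rotvec(degrees=True))
E
```

```text
[588.31882866 140.59202933 155.56      ] [570.92451194 138.67167889 125.25      ] [537.12983946 134.94071231  66.362     ]
t 0.1 pos [128.1 560.1 213.2] tool shift [-542.2 -306.3   58.1]
turn [ -0.09  -0.02 -19.18]
[ 1.80966435e-15  3.00007278e+01 -3.21718107e-15]
```

Move: 14 rows of (-38.7,-21.9,4.15): total -542,-306.6,58.  Two calls of 7 rows.

Request:
inch_along(
  plan={"x":[-38.7,-38.7,-38.7,-38.7,-38.7,-38.7,-38.7,-38.7],"y":[-21.9,-21.9,-21.9,-21.9,-21.9,-21.9,-21.9,-21.9],"z":[0,0,0,0,0,0,0,0],"rx":[0,0,0,0,0,0,0,0],"ry":[0,0,0,0,0,0,0,0],"rz":[0,0,0,0,0,0,0,0]},
  jaw=52,
  clamp_n=25,
)

```text
time_s: 0.9
ee_pos: [391.9, 319.2, 213.7]
ee_rot: [-180.0, -0.0, 167.1]
force: [0.3, 0.4, -0.4]
gripper_width: 51.6
gripper_force: 0.0
```

Request:
inch_along(
  plan={"x":[-38.7,-38.7,-38.7,-38.7,-38.7,-38.7,0,0],"y":[-21.9,-21.9,-21.9,-21.9,-21.9,-21.9,0,0],"z":[0,0,0,0,0,0,0,0],"rx":[0,0,0,0,0,0,0,0],"ry":[0,0,0,0,0,0,0,0],"rz":[0,0,0,0,0,0,-8,-8]},
)

```text
time_s: 1.7
ee_pos: [588.7, 139.5, 212.9]
ee_rot: [-180.0, -0.1, -176.7]
force: [0.0, -0.1, 0.0]
gripper_width: 52.4
gripper_force: 0.0
```

Request:
inch_along(
  plan={"x":[0,0,0,0,0,0,0],"y":[0,0,0,0,0,0,0],"z":[0,0,0,0,0,0,0],"rx":[0,0,0,0,0,0,0],"ry":[0,7.5,7.5,7.5,7.5,0,0],"rz":[-3.2,0,0,0,0,0,0]},
)

```text
time_s: 2.4
ee_pos: [588.0, 140.8, 212.4]
ee_rot: [-180.0, -30.1, -173.7]
force: [-0.8, -0.3, 0.2]
gripper_width: 51.6
gripper_force: 0.0
```

```bash
python3 - <<'E'
from h import *
P=np.array([558.5,137.3,103.6]); need(P+45*a,Rg)
m=env.camera_model("wrist"); im=env.grab_frame("wrist"); cv2.imwrite("pics/wr1.png",im); np.save("m1.npy",m,allow_pickle=True)
for k in range(4):
    q=np.array([547,242.,103.6])+ry*72*(1.5-k); print(np.round(q,1),np.round(proj("wrist",q,m)),np.round(proj("wrist",q-60*a,m)))
E
```

```text
t 2.4 pos [588.  140.8 212.4] tool shift [-28.7  -0.3  64.1]
turn [-0.01 -0.07  0.01]
[535.1 349.3 103.6] [513. 223.] [489. 207.]
[543.  277.8 103.6] [458. 225.] [438. 207.]
[551.  206.2 103.6] [392. 226.] [381. 208.]
[558.9 134.7 103.6] [319. 226.] [319. 208.]
```

View pics/wr1.png

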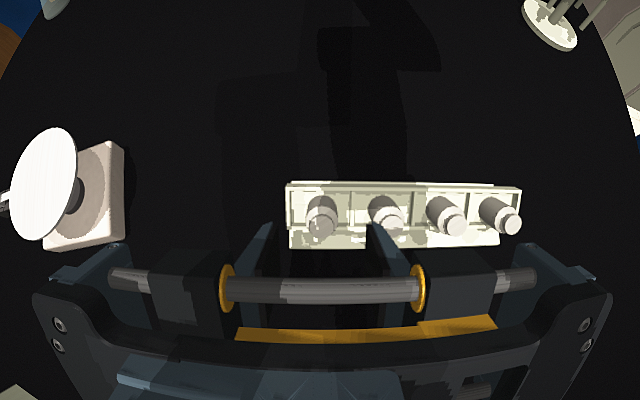

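The wrist picture shows knob tops at (322,226), (392,224), (455,226) and (511,224), within 3 px of the predictions, so the two-view positions hold. I'll descend along the weight's axis.

Request:
inch_along(
  plan={"x":[-14.3,-14.3,0,0,0,0,0,0],"y":[0,0,0,0,0,0,0,0],"z":[32,32,25,25,15,15,8,0],"rx":[0,0,0,0,0,0,0,0],"ry":[0,0,0,0,0,0,0,0],"rz":[0,0,0,0,0,0,0,0]},
)

```text
time_s: 3.25
ee_pos: [536.1, 135.2, 69.1]
ee_rot: [180.0, -29.9, -173.7]
force: [-0.2, 0.0, -0.8]
gripper_width: 51.6
gripper_force: 0.0
```

```bash
python3 - <<'E'
from h import *
need(np.array([558.5,137.3,103.6])-43*a,Rg)
E
```

```text
t 3.25 pos [536.1 135.2  69.1] tool shift [-2.3 -0.4  1.9]
turn [-0.01  0.07  0.04]
```

Request:
inch_along(
  plan={"x":[-2,0],"y":[0,0],"z":[2,0],"rx":[0,0],"ry":[0,0],"rz":[0,0]},
  jaw=52,
)

```text
time_s: 3.45
ee_pos: [538.5, 135.5, 65.9]
ee_rot: [180.0, -29.9, -173.7]
force: [-0.7, -1.2, -0.4]
gripper_width: 52.3
gripper_force: 0.0
```

Request:
inch_along(
  plan={"x":[0,0,0,0,0],"y":[0,0,0,0,0],"z":[0,0,0,0,0],"rx":[0,0,0,0,0],"ry":[0,0,0,0,0],"rz":[0,0,0,0,0]},
  jaw=20,
  clamp_n=35,
)

```text
time_s: 3.95
ee_pos: [538.1, 135.3, 65.4]
ee_rot: [-180.0, -30.0, -173.7]
force: [1.0, -0.6, 1.4]
gripper_width: 33.5
gripper_force: 35.0
```

Request:
inch_along(
  plan={"x":[0,0,0,0,0],"y":[0,0,0,0,0],"z":[-10,-15,-20,-30,0],"rx":[0,0,0,0,0],"ry":[0,0,0,0,0],"rz":[0,0,0,0,0]},
)

```text
time_s: 4.45
ee_pos: [578.4, 140.1, 132.6]
ee_rot: [179.9, -29.5, -173.7]
force: [0.8, -0.3, -3.1]
gripper_width: 33.1
gripper_force: 35.0
```

Request:
inch_along(
  plan={"x":[0,0,0,0,0,0,0],"y":[0,0,0,0,0,0,0],"z":[-30,-30,0,0,0,0,0],"rx":[0,0,0,0,0,0,0],"ry":[0,0,-7.5,-7.5,-7.5,-7.5,0],"rz":[0,0,0,0,0,0,0]},
)

```text
time_s: 5.15
ee_pos: [598.5, 141.9, 181.0]
ee_rot: [-180.0, -0.4, -173.6]
force: [-0.6, 0.4, -3.5]
gripper_width: 33.3
gripper_force: 35.0
```

```bash
python3 - <<'E'
from h import *
need([586,-271,175],Rd)
E
```

```text
t 5.15 pos [598.5 141.9 181. ] tool shift [  58.1 -409.     6.6]
turn [-0.02 -0.43  0.06]
```

Request:
inch_along(
  plan={"x":[3,5,6,6,6,6,6,6],"y":[-20,-40,-45,-45,-45,-45,-45,-40],"z":[0,0,0,0,0,0,0,0],"rx":[0,0,0,0,0,0,0,0],"ry":[-0.4,0,0,0,0,0,0,0],"rz":[0,0,0,0,0,0,0,0]},
)

```text
time_s: 5.95
ee_pos: [597.0, -187.5, 180.6]
ee_rot: [179.9, 0.2, -173.7]
force: [1.1, 0.2, -3.7]
gripper_width: 33.4
gripper_force: 35.0
```

Request:
inch_along(
  plan={"x":[6,5,3,0,0,0],"y":[-40,-30,-14,0,0,0],"z":[0,0,0,0,0,0],"rx":[0,0,0,0,0,0],"ry":[0,0,0,0,0,0],"rz":[0,0,0,0,0,0]},
)

```text
time_s: 6.55
ee_pos: [592.5, -268.4, 181.5]
ee_rot: [179.9, 0.4, -173.6]
force: [-0.1, 0.6, -3.4]
gripper_width: 33.3
gripper_force: 35.0
```

```bash
python3 - <<'E'
from h import *
need([586,-271,141],Rd)
m=env.camera_model("wrist"); im=env.grab_frame("wrist"); cv2.imwrite("pics/wr2.png",im[:, :]); np.save("m2.npy",m,allow_pickle=True)
c=np.array([550.5,-252])
print(proj("wrist",[*c,120],m))
E
```

```text
t 6.55 pos [ 592.5 -268.4  181.5] tool shift [ 7.  -1.9 40.4]
turn [0.09 0.35 0.11]
[349.36136744 164.20781927]
```

View pics/wr2.png

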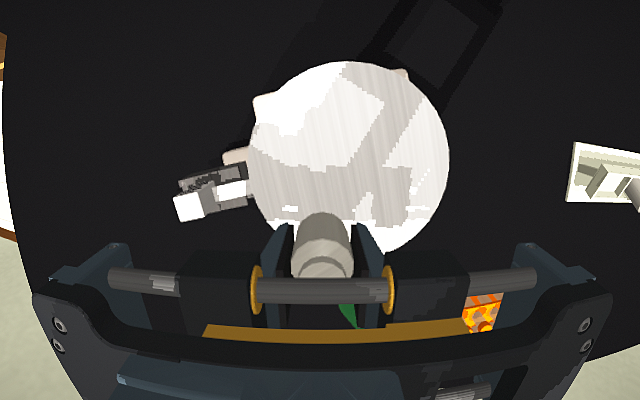

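The wrist view shows the pan circle centred near (350,163), as predicted at (349,164), and the weight held straight. I'll lower it slowly.

Request:
inch_along(
  plan={"x":[3.5,3.5,0,0,0,0,0],"y":[-1,-1,0,0,0,0,0],"z":[12,15,8,4,4,4,0],"rx":[0,0,0,0,0,0,0],"ry":[0.2,0.2,0,0,0,0,0],"rz":[0,0,0,0,0,0,0]},
)

```text
time_s: 7.3
ee_pos: [585.8, -272.7, 134.5]
ee_rot: [180.0, 0.0, -173.7]
force: [0.1, 0.4, -3.7]
gripper_width: 33.3
gripper_force: 35.0
```

Request:
inch_along(
  plan={"x":[0,0,0,0,0],"y":[0,0,0,0,0],"z":[4,4,3,0,0],"rx":[0,0,0,0,0],"ry":[0,0,0,0,0],"rz":[0,0,0,0,0]},
)

```text
time_s: 7.8
ee_pos: [586.1, -273.0, 124.1]
ee_rot: [-180.0, 0.1, -173.7]
force: [0.9, -0.3, -0.3]
gripper_width: 33.5
gripper_force: 35.0
```

Request:
inch_along(
  plan={"x":[0,0,0],"y":[0,0,0],"z":[1,0,0],"rx":[0,0,0],"ry":[0,0,0],"rz":[0,0,0]},
  jaw=52,
)

```text
time_s: 8.1
ee_pos: [585.6, -272.9, 122.8]
ee_rot: [180.0, -0.0, -173.7]
force: [0.1, -0.7, 0.3]
gripper_width: 51.6
gripper_force: 0.0
```

Request:
inch_along(
  plan={"x":[0,0,0,0,0,0],"y":[0,0,0,0,0,0],"z":[0,-10,-25,-40,-20,0],"rx":[0,0,0,0,0,0],"ry":[0,0,0,0,0,0],"rz":[0,0,0,0,0,0]},
)

```text
time_s: 8.7
ee_pos: [587.5, -273.8, 222.6]
ee_rot: [-179.7, 0.4, -173.7]
force: [-0.1, -0.3, -0.0]
gripper_width: 52.3
gripper_force: 0.0
```

```bash
python3 - <<'E'
from h import *
P=np.array([551,205.8,103.6])
need(P+60*a+[0,0,57],Rd)
s=env.grab_frame("side"); cv2.imwrite("pics/side1.png",s)
im=env.grab_frame("wrist"); cv2.imwrite("pics/wr3.png",im)
o=np.zeros((440,800,3),np.uint8);o[:,:480]=cv2.resize(s[268:323,380:440],(480,440),interpolation=2)
o[:300,480:]=cv2.resize(im[40:290,150:450],(320,300),interpolation=2);cv2.imwrite("pics/c2.png",o)
E
```

```text
t 8.7 pos [ 587.5 -273.8  222.6] tool shift [-46.4 480.8   8.2]
turn [-0.27  0.43  0.02]
```

View pics/c2.png

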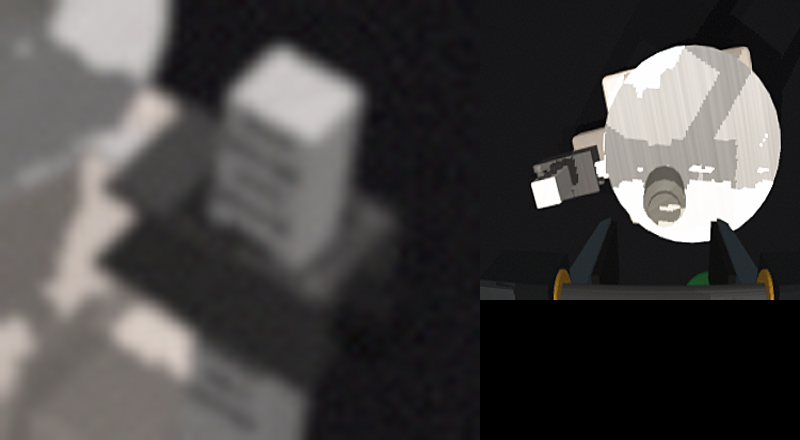

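The side crop shows the pointer has gone down under the upper jaw after one weight, and the weight stands upright on the pan. Whether one or two weights are right is close, so I'll plan a near-horizontal wrist view of the fork.

```bash
python3 - <<'E'
from h import *
s=env.state(); m=env.camera_model("wrist"); T=np.array(m["T"]); C=Ro.from_euler("xyz",s["ee_rot"],degrees=True)
print("cam in tool",C.inv().apply(T[:3,3]-s["ee_pos"]),"axis",C.inv().apply(-T[:3,2]), "f",m["fx"])
ct=C.inv().apply(T[:3,3]-s["ee_pos"]); ax=C.inv().apply(-T[:3,2])
F=np.array([584,-355,95.])
for tilt in (45,60):
  for d in (230,280):
    R=Rd*Ro.from_rotvec([0,-tilt,0],degrees=True); u=R.apply(ax); cam=F-d*u
    p=cam-R.apply(ct); print(tilt,d,"axis",np.round(u,2),"cam",cam.round(),"tcp",p.round()); 
    print(np.round(C.inv().apply(p-s["ee_pos"])))
E
```

```text
cam in tool [ 7.93732202e+01  1.53706846e-01 -1.69891508e+02] axis [-2.83286628e-01 -3.87355337e-04  9.59035211e-01] f 309.70691628693146
45 230 axis [ 0.87  0.1  -0.48] cam [ 383. -377.  205.] tcp [ 558. -358.  141.]
[ 36. -82.  77.]
45 280 axis [ 0.87  0.1  -0.48] cam [ 340. -382.  229.] tcp [ 515. -363.  165.]
[ 80. -82.  53.]
60 230 axis [ 0.97  0.11 -0.23] cam [ 362. -379.  149.] tcp [ 547. -359.  133.]
[ 47. -82.  85.]
60 280 axis [ 0.97  0.11 -0.23] cam [ 313. -385.  161.] tcp [ 499. -364.  144.]
[ 96. -82.  74.]
```

Request:
inch_along(
  plan={"x":[27,27,26,0,0,0,0,0],"y":[-27,-27,-28,0,0,0,0,0],"z":[8,15,25,5,0,0,0,0],"rx":[0,0,0,0,0,0,0,0],"ry":[0,0,0,-7.5,-7.5,-7.5,-7.5,-7.5],"rz":[0,0,0,0,0,0,0,0]},
)

```text
time_s: 9.6
ee_pos: [565.9, -319.1, 202.5]
ee_rot: [-177.6, 29.9, -179.3]
force: [0.8, 1.2, 0.5]
gripper_width: 51.7
gripper_force: 0.0
```

Request:
inch_along(
  plan={"x":[0,0,0],"y":[0,0,0],"z":[0,0,0],"rx":[0,0,0],"ry":[-7.5,0,0],"rz":[0,0,0]},
)

```text
time_s: 9.9
ee_pos: [582.9, -303.4, 221.1]
ee_rot: [-176.5, 34.5, 179.6]
force: [-0.2, 0.6, -0.0]
gripper_width: 51.9
gripper_force: 0.0
```

```bash
python3 - <<'E'
from h import *
m=env.camera_model("wrist"); im=env.grab_frame("wrist"); cv2.imwrite("pics/wr4.png",im); np.save("m4.npy",m,allow_pickle=True)
F=np.array([584,-355,95.]); u,v=proj("wrist",F,m); print(u,v,m["T"][:3,3]); x0,y0=int(u)-65,int(v)-50
cv2.imwrite("pics/c4.png",cv2.resize(im[y0:y0+100,x0:x0+130],None,fx=6,fy=6,interpolation=2)); print(x0,y0)
c=np.array([550.5,-252]);y=np.array([-.322,.947]);x=np.array([.947,.322])
for z in(120,110,100,90,80,70): print(z,[((proj("wrist",[*(c+x*p+y*q),z],m)-[x0,y0])*6).round() for p,q in((-16,-90),(0,-110),(-16,-120))])
E
```

```text
271.0626871609214 124.08265337629548 [ 421.23431672 -291.36909657  315.16741898]
206 74
120 [array([429., 292.]), array([354., 418.]), array([238., 356.])]
110 [array([440., 249.]), array([367., 373.]), array([254., 312.])]
100 [array([452., 208.]), array([379., 331.]), array([269., 270.])]
90 [array([462., 169.]), array([390., 291.]), array([284., 231.])]
80 [array([472., 133.]), array([401., 253.]), array([298., 195.])]
70 [array([481., 100.]), array([412., 218.]), array([311., 160.])]
```

View pics/c4.png

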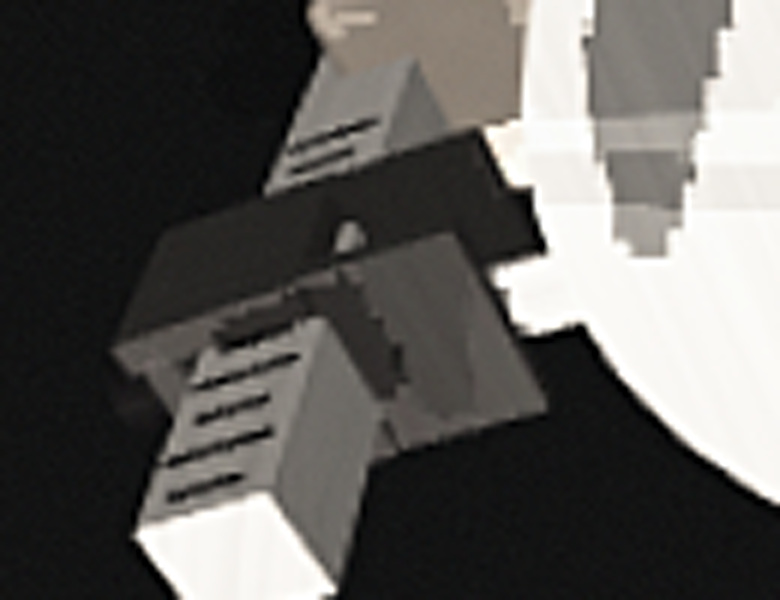

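The picture shows the fork clearly. The upper jaw's tip corner is near (455,237), at z ≈ 107, and the fork's lower edge at the tip is near (480,130), at z ≈ 80. The gap's middle is therefore about 93, some 24 mm below the empty pointer, which calls for two weights. I'll cross-check by triangulation and plan the second pick.

```bash
python3 - <<'E'
from h import *
m=np.load("m4.npy",allow_pickle=True).item()
w=lambda u,v: ray("wrist",206+u/6-.4,74+v/6-.4,m)
s=lambda u,v: ray("side",380+u/8-.4,268+v/8-.4)
print("upper",tri([w(455,237),s(105,186)])); print("lower",tri([w(480,130),s(100,262)]))
need(np.array([551,205.8,103.6])+60*a+[0,0,55],Rd)
E
```

```text
upper (array([ 564.96403024, -341.51077188,  105.27519256]), np.float64(0.2820451153906165))
lower (array([ 565.08743097, -341.73645451,   79.40664908]), np.float64(1.1889369201618716))
t 9.95 pos [ 583.1 -304.   221.1] tool shift [ 11.4 512.4 -26.4]
turn [-5.43 34.24 -7.63]
```

Request:
inch_along(
  plan={"x":[0,0,0,0,0,0],"y":[0,0,0,0,0,0],"z":[0,0,0,0,0,0],"rx":[-1.1,-1.1,-1.1,-1.1,-1.05,0],"ry":[6.85,6.85,6.85,6.85,6.85,0],"rz":[-1.53,-1.53,-1.53,-1.53,-1.5,0]},
)

```text
time_s: 10.55
ee_pos: [586.3, -305.0, 220.0]
ee_rot: [-180.0, 0.0, -173.7]
force: [0.7, -0.0, 0.4]
gripper_width: 51.9
gripper_force: 0.0
```

```bash
python3 - <<'E'
from h import *
need(np.array([551,205.8,103.6])+60*a+[0,0,55],Rd)
E
```

```text
t 10.55 pos [ 586.3 -305.   220. ] tool shift [-51.3 511.5   9.3]
turn [-0.01  0.01  0.03]
```

Request:
inch_along(
  plan={"x":[-4,-4,-4,-4,-5,-5,-5,-5],"y":[40,45,45,45,45,45,45,45],"z":[0,0,0,0,0,0,0,0],"rx":[0,0,0,0,0,0,0,0],"ry":[0,0,0,0,0,0,0,0],"rz":[0,0,0,0,0,0,0,0]},
)

```text
time_s: 11.35
ee_pos: [579.7, 53.5, 221.7]
ee_rot: [-180.0, 0.2, -173.8]
force: [0.3, 0.1, 0.3]
gripper_width: 52.0
gripper_force: 0.0
```

Request:
inch_along(
  plan={"x":[-5,-5,-5,0,0,0,0,0],"y":[45,45,45,21,0,0,0,0],"z":[0,3,3,3,0,0,0,0],"rx":[0,0,0,0,0,0,0,0],"ry":[0,0,0,0,7.5,7.5,7.5,7.5],"rz":[0,0,0,0,0,0,0,0]},
)

```text
time_s: 12.15
ee_pos: [578.8, 208.6, 213.3]
ee_rot: [-180.0, -30.0, -173.8]
force: [0.2, -0.4, -0.6]
gripper_width: 51.8
gripper_force: 0.0
```

Request:
inch_along(
  plan={"x":[0,0],"y":[0,0],"z":[0,0],"rx":[0,0],"ry":[0,0],"rz":[0,0]},
)

```text
time_s: 12.35
ee_pos: [578.6, 208.6, 211.5]
ee_rot: [-179.9, -29.9, -173.9]
force: [-1.2, -1.2, 0.1]
gripper_width: 52.1
gripper_force: 0.0
```

```bash
python3 - <<'E'
from h import *
P=np.array([551,205.8,103.6]); need(P-43*a,Rg)
m=env.camera_model("wrist"); im=env.grab_frame("wrist"); x,y=proj("wrist",P,m); print(x,y)
g=im[int(y)-60:int(y)+30,int(x)-70:int(x)+140]; cv2.imwrite("pics/c5.png",cv2.resize(g,None,fx=3.8,fy=3.8,interpolation=2))
print(70*3.8,60*3.8)
E
```

```text
t 12.35 pos [578.6 208.6 211.5] tool shift [-29.7   0.2 150.4]
turn [ 0.01  0.1  -0.14]
321.95989084177626 227.84658692156935
266.0 228.0
```

View pics/c5.png

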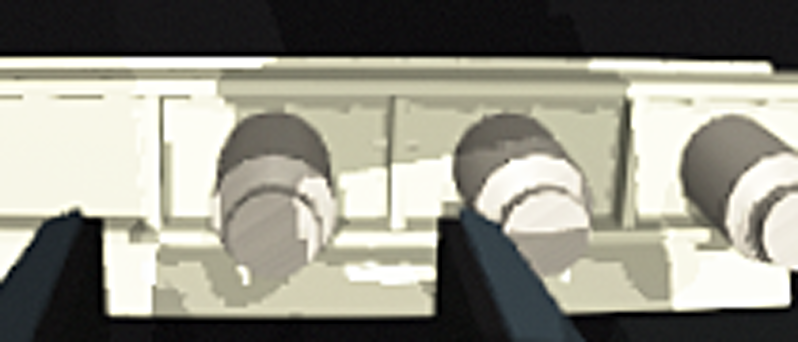

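The knob is at (272,238) against the predicted (266,228), about 1.5 px off, with the fingers straddling it evenly. I'll descend and grip.

Request:
inch_along(
  plan={"x":[-15,-15,0,0,0,0,0,0],"y":[0.5,0.5,0,0,0,0,0,0],"z":[33,33,28,22,16,12,6,0],"rx":[0,0,0,0,0,0,0,0],"ry":[0,0,0,0,0,0,0,0],"rz":[0,0,0,0,0,0,0,0]},
)

```text
time_s: 13.2
ee_pos: [529.7, 205.1, 69.0]
ee_rot: [-180.0, -29.8, -173.7]
force: [0.2, 0.2, 0.1]
gripper_width: 51.8
gripper_force: 0.0
```

```bash
python3 - <<'E'
from h import *
need(np.array([551,205.8,103.6])-43*a,Rg)
E
```

```text
t 13.2 pos [529.7 205.1  69. ] tool shift [-1.1 -1.6  2.4]
turn [-0.02  0.22 -0.04]
```

Request:
inch_along(
  plan={"x":[-1,0],"y":[0,0],"z":[2.5,0],"rx":[0,0],"ry":[0,0],"rz":[0,0]},
  jaw=52,
)

```text
time_s: 13.4
ee_pos: [530.3, 205.2, 65.8]
ee_rot: [-180.0, -29.8, -173.8]
force: [0.0, -0.4, 0.1]
gripper_width: 51.9
gripper_force: 0.0
```

Request:
inch_along(
  plan={"x":[0,0,0,0,0],"y":[0,0,0,0,0],"z":[0,0,0,0,0],"rx":[0,0,0,0,0],"ry":[0,0,0,0,0],"rz":[0,0,0,0,0]},
  jaw=20,
  clamp_n=35,
)

```text
time_s: 13.9
ee_pos: [530.0, 204.8, 65.6]
ee_rot: [-179.9, -29.8, -173.8]
force: [0.0, -1.3, 1.1]
gripper_width: 33.5
gripper_force: 35.0
```

Request:
inch_along(
  plan={"x":[0,0,0,0,0,0],"y":[0,0,0,0,0,0],"z":[-10,-15,-25,-40,-45,0],"rx":[0,0,0,0,0,0],"ry":[0,0,0,0,0,0],"rz":[0,0,0,0,0,0]},
)

```text
time_s: 14.5
ee_pos: [600.9, 213.6, 187.2]
ee_rot: [179.9, -29.1, -173.7]
force: [1.1, 0.4, -3.1]
gripper_width: 33.6
gripper_force: 35.0
```

Request:
inch_along(
  plan={"x":[0,0,0,0,0,0],"y":[0,0,0,0,0,0],"z":[0,0,0,0,0,0],"rx":[0,0,0,0,0,0],"ry":[-7.5,-7.5,-7.5,-7.5,0,0],"rz":[0,0,0,0,0,0]},
)

```text
time_s: 15.1
ee_pos: [595.7, 212.6, 182.3]
ee_rot: [-179.9, -0.0, -173.7]
force: [0.8, 0.1, -4.0]
gripper_width: 33.3
gripper_force: 35.0
```

```bash
python3 - <<'E'
from h import *
need([514,-271,181],Rd)
E
```

```text
t 15.1 pos [595.7 212.6 182.3] tool shift [ 134.2 -471.7    1.9]
turn [-0.06 -0.03 -0.01]
```

Request:
inch_along(
  plan={"x":[10,14,16,16,16,16,16,14],"y":[-20,-40,-45,-45,-45,-45,-45,-45],"z":[0,0,0,0,0,0,0,0],"rx":[0,0,0,0,0,0,0,0],"ry":[0,0,0,0,0,0,0,0],"rz":[0,0,0,0,0,0,0,0]},
)

```text
time_s: 15.9
ee_pos: [516.4, -130.9, 182.3]
ee_rot: [180.0, 0.1, -173.8]
force: [0.2, 0.1, -3.7]
gripper_width: 33.6
gripper_force: 35.0
```

Request:
inch_along(
  plan={"x":[10,6,0,0,0,0,0],"y":[-45,-45,-35,-17,0,0,0],"z":[0,0,0,0,0,0,0],"rx":[0,0,0,0,0,0,0],"ry":[0,0,0,0,0,0,0],"rz":[0,0,0,0,0,0,0]},
)

```text
time_s: 16.6
ee_pos: [515.2, -270.1, 182.4]
ee_rot: [180.0, 0.1, -173.7]
force: [-0.4, -0.5, -3.0]
gripper_width: 33.1
gripper_force: 35.0
```

```bash
python3 - <<'E'
from h import *
need([514,-271,128],Rd)
E
```

```text
t 16.6 pos [ 515.2 -270.1  182.4] tool shift [ 1.4 -0.8 54.4]
turn [0.03 0.1  0.03]
```

Request:
inch_along(
  plan={"x":[1,0,0,0,0,0,0,0],"y":[-1,0,0,0,0,0,0,0],"z":[10,16,16,8,4,4,4,0],"rx":[0,0,0,0,0,0,0,0],"ry":[0,0,0,0,0,0,0,0],"rz":[0,0,0,0,0,0,0,0]},
)

```text
time_s: 17.4
ee_pos: [514.1, -272.4, 120.6]
ee_rot: [-180.0, 0.1, -173.7]
force: [-0.1, 0.4, -3.5]
gripper_width: 33.2
gripper_force: 35.0
```

Request:
inch_along(
  plan={"x":[0,0,0,0,0],"y":[0,0,0,0,0],"z":[4,4,3,0,0],"rx":[0,0,0,0,0],"ry":[0,0,0,0,0],"rz":[0,0,0,0,0]},
)

```text
time_s: 17.9
ee_pos: [514.5, -272.6, 110.0]
ee_rot: [-179.9, 0.2, -173.7]
force: [0.3, -0.2, -1.7]
gripper_width: 33.0
gripper_force: 35.0
```

Request:
inch_along(
  plan={"x":[0,0,0,0,0],"y":[0,0,0,0,0],"z":[2,2,0,0,0],"rx":[0,0,0,0,0],"ry":[0,0,0,0,0],"rz":[0,0,0,0,0]},
)

```text
time_s: 18.4
ee_pos: [514.5, -272.6, 105.9]
ee_rot: [-179.9, 0.2, -173.7]
force: [1.5, -1.4, 0.4]
gripper_width: 33.4
gripper_force: 35.0
```

Fully supported now. I'll release, retreat upwards and look.

Request:
inch_along(
  plan={"x":[0,0,0],"y":[0,0,0],"z":[0,0,0],"rx":[0,0,0],"ry":[0,0,0],"rz":[0,0,0]},
  jaw=52,
)

```text
time_s: 18.7
ee_pos: [513.8, -272.2, 105.5]
ee_rot: [-180.0, 0.1, -173.7]
force: [-0.1, -0.2, -0.1]
gripper_width: 51.7
gripper_force: 0.0
```

Request:
inch_along(
  plan={"x":[0,0,0,0,40,40,40,0],"y":[0,0,0,0,0,0,0,0],"z":[-10,-25,-40,-40,-20,0,0,0],"rx":[0,0,0,0,0,0,0,0],"ry":[0,0,0,0,0,0,0,0],"rz":[0,0,0,0,0,0,0,0]},
)

```text
time_s: 19.5
ee_pos: [390.5, -285.1, 241.6]
ee_rot: [-179.9, 0.1, -173.9]
force: [-0.1, 0.3, -1.2]
gripper_width: 51.9
gripper_force: 0.0
```

```bash
python3 - <<'E'
from h import *
m=env.camera_model("wrist"); np.save("m6.npy",m,allow_pickle=True); w=env.grab_frame("wrist"); s=env.grab_frame("side"); t=env.grab_frame("top")
for n,i in(("w6",w),("s6",s),("t6",t)): cv2.imwrite(f"pics/{n}.png",i)
o=np.zeros((600,800,3),np.uint8)
o[:330,:360]=cv2.resize(s[268:323,380:440],(360,330),interpolation=2)      #6x
o[:330,360:720]=cv2.resize(s[225:335,300:420],(360,330),interpolation=2)   #3x
o[335:600,:340]=cv2.resize(t[190:290,390:518],(340,265),interpolation=2)
o[335:600,345:769]=cv2.resize(w,(424,265),interpolation=3)
cv2.imwrite("pics/c6.png",o)
E
```

```text
(no output)
```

View pics/c6.png

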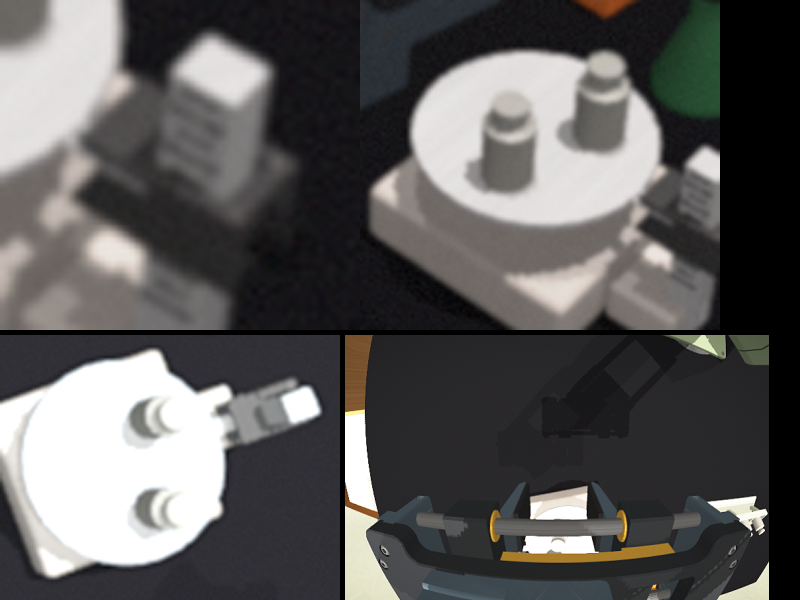

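Both weights stand upright on the pan, with knobs near (511,105) and (605,65) in the side crop, and the pointer lies under the upper jaw. I'll compute how far the pan sank from the pan-rim ellipse before and after.

```bash
python3 - <<'E'
from h import *
def rim(f):
    s=cv2.imread(f); g=s.min(2).astype(float); pts=[]
    for u in range(330,392,2):       # lower rim: bright->dark edge, steepest drop
        col=g[262:312,u]; d=np.diff(cv2.GaussianBlur(col,(1,3),0).ravel()); pts.append((u,262+int(np.argmin(d))+.5))
    return np.array(pts)
R={f:rim("pics/"+f+".png") for f in("side0","side1","s6")}
c=np.array([550.5,-252])
th=np.radians(np.arange(0,360,2))
for f,p in R.items():
    best=[]
    for z in np.arange(80,125,.5):   # height at which the 160 mm rim passes the edge points
        q=np.array([proj("side",[c[0]+80*np.cos(k),c[1]+80*np.sin(k),z]) for k in th])
        lo=q[q[:,1]>q[:,1].mean()]; lo=lo[np.argsort(lo[:,0])]
        best.append(np.median(np.interp(p[:,0],lo[:,0],lo[:,1])-p[:,1]))
    print(f,"rim z",np.interp(0,-np.abs(np.array(best))*0+np.array(best)[::1],np.arange(80,125,.5)) if best[0]<best[-1] else np.interp(0,best[::-1],np.arange(80,125,.5)[::-1]))
# bodies' knobs from both views
S=[(300+(511-360)/3,225+105/3-2),(300+(605-360)/3,225+65/3-2)]
print([proj("side",[514,-272,z]).round(1) for z in(148,152,160)],S)
E
```

```text
Traceback (most recent call last):
  File "h.py", line 15, in proj
    m=m or env.camera_model(n); T=np.array(m["T"]); q=T[:3,:3].T@(np.asarray(p,float)-T[:3,3]); x,y,z=q[0],-q[1],-q[2]
           ~~~~~~~~~~~~~~~~^^^
ValueError: time passes only in moves, steps and waits
```

```bash
python3 - <<'E'
from h import *
m=env.camera_model("side"); c=np.array([550.5,-252.]); d=np.array(m["T"])[:2,3]-c; d/=np.linalg.norm(d); Q=c+80*d
for f in("side0","side1","s6"):
    g=cv2.imread(f"pics/{f}.png").min(2).astype(float); u=proj("side",[*Q,105],m)[0]; z=[]
    for du in(-6,-3,0,3,6):
        col=cv2.GaussianBlur(g,(3,3),0)[270:315,int(round(u))+du]; k=int(np.argmin(np.diff(col))); o,r=ray("side",u,270.5+k,m)
        t=((Q-o[:2])@r[:2])/(r[:2]@r[:2]); z.append((o+t*r)[2])
    print(f,np.round(z,1),np.median(z))
E
```

```text
side0 [123.1 123.1 120.6 120.6 120.6] 120.57998639539073
side1 [108.1 108.1 105.6 105.6 103.1] 105.59040399580806
s6 [95.4 92.9 92.9 92.9 92.9] 92.88210674653953
```

The pan sank about 28 mm, so the pointer is at about 89 mm. The fork's middle is at about 92 mm, which is inside ±10 mm. Handing in.

Request:
inch_along(
  plan={"x":[0,0,0,0,0],"y":[0,0,0,0,0],"z":[0,0,0,0,0],"rx":[0,0,0,0,0],"ry":[0,0,0,0,0],"rz":[0,0,0,0,0]},
)

```text
time_s: 20.15
ee_pos: [394.8, -285.4, 240.2]
ee_rot: [-180.0, 0.1, -173.7]
force: [0.1, -0.0, -0.4]
gripper_width: 52.2
gripper_force: 0.0
```

```bash
python3 -c "
from workcell import env
print(env.job_done())"
```

```text
the job is handed in; nothing more can be done
None
```

I handed the job in after 20 s of robot time: two weights stand upright on the pan, which puts the pointer at my measured 89 mm, about 3 mm below the middle of the fork's gap; the hand-in call gave no verdict.

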